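# Screw the coolant elbow into the amplifier's port

### The arm

A 7-joint arm with a two-finger parallel gripper is mounted at the origin on the work surface. World frame = base frame: x ahead of the robot, y to its left, z up, the work surface at z = 0. Lengths are in mm, angles in rad, forces in N, time in s.
With the tool pointing down it reaches from about 400 to 875 mm from the base axis. Payload 4.4 kg.
Tool frame: the origin (TCP) lies at the very end of the fingers, on their centre line; the grasp point (between the pads) lies 19 mm behind it; z points along the fingers, y is the line along which they close (so a half turn about z gives the same grasp; the last joint's range is limited). The gripper opens to 85 mm and grips with 20 to 120 N. Pads are 22 mm wide; open, the fingers measure 114 mm over their backs; the gripper's body (76 mm by 85 mm) begins 54 mm behind the grasp point. The pads swing forward as they close: fully open they stand 13 mm farther back than shut.
Start: joints at [-1.266, 0.628, 0.038, 1.517, -0.027, 0.996, -0.02], TCP at [235.512, 605.848, 231.313] pointing down, gripper open.
Joint ranges: [-3.06, 3.06], [-0.37, 2.12], [-1.25, 1.32], [0.18, 2.47], [-1.1, 4.24], [0.23, 1.98], [-2.94, 2.94]. Speed limits (rad/s): [2.57, 2.57, 3.14, 3.14, 3.14, 3.14, 3.14].

### API

Orientations are given as [roll, pitch, yaw] about the fixed x, y, z axes, in that order (R = Rz(yaw) Ry(pitch) Rx(roll)).
In Python, from cell import monitor, viewer, workorder gives the robot as it stands.
- The arm moves only by the tool arm_command, never from a script. Its argument "series" is one flat list of numbers, 5 for each row, row after row: the opening in per cent of the stroke, from 0 (shut) to 100 (fully open), then the shift along the tool's x, y, z in cm, then the turn about the tool's z in degrees. In form: [claw, x, y, z, roll, claw, x, y, z, roll, ...]. A call has exactly 5 rows; each row is the pose to reach, as a shift and turn from the pose commanded when the call began, along the tool's axes at that moment; what a row does not reach only later rows make up. A row lasts 1/12 s, in which the tool goes at most 41.7 mm and 7.16 degrees, less where a joint would pass 70% of its speed; a pose out of reach is approached as far as the arm can. A call with a gripper value outside its range is refused whole. The fingers move at their own pace and stop on an object; the grip force is fixed at half the most. Time passes only in rows, so rows that repeat a pose let the fingers close, or fill a call up. It gives the time, the measured TCP pose, the force, the opening and the grip force at its end, in the units of the state.
- monitor.read_state(): the state, without advancing time (a new reading comes with each control period).
- viewer.get_image(name): name is "scene" or "top" or "wrist"; returns (picture, depth): 400x640x3 uint8, red, green, blue; 400x640 float32, mm along the optical axis (not along the pixel's ray), 0 where there is no reading.
- viewer.camera_model(name): a dict with "mtx" (3x3 intrinsics, pixels), "dist_coeffs" ([k1, k2, p1, p2, k3] as OpenCV has them; the pictures are not rectified), "R" (3x3) and "t" (3): a world point X has camera coordinates R X + t. Camera axes: x right, y down, z forward; pixel columns grow to the right and rows downward; lengths in mm; the calibration is good to about 2 mm. A picture is of the moment at which its call begins: read the wrist's pose just before it. camera_model takes no time and is no camera call; for the wrist camera it gives the pose at the moment of the call.
- workorder.finish_job(): hands the job in; it is judged then, once.
The state is a dict: "clock": time; "qpos": joint angles; "qd": joint speeds; "tau": joint torques, N m; "eef_pos": TCP position; "tool_rot": TCP orientation; "force": force on the tool from outside, world axes, zero at the start; "torque": the same for the moment, N m; "width": finger opening in mm; "gripper_force": force on a finger pad.
Only numpy, scipy, OpenCV 4.12 (cv2) and the standard library are available. Lean on these libraries where they do the work, as an engineer would, in place of code of your own. Each camera call takes 0.05 s, during which the arm holds its last target. There are 200 camera calls.

### The job

Pick up the loose brass elbow standing on the bench and screw it, clockwise, into the clamped brass port on the amplifier's plate: feel for where its two lugs drop into the port's thread, then turn it down until the sprung seal pushes back, and stop with its barb pointing straight at the copper tube. Work gently, never forcing the elbow against the port, do not turn the barb past the tube, and let go of it standing upright there; leave the other things on the bench alone.

Things in the scene. Friction and masses are not known exactly. Their poses are not given: they have to be found in the camera images.
- elbow_mid (a point): Centre of the loose elbow's square brass block, the part to grip: 24 x 24 mm, 34 mm tall (17 mm above and below this point). z up the elbow's axis, y the way its barb points; grip the two plain faces across x. Starts upright on the bench, 60 mm tall in all, 0.10 to 0.19 kg. The barb, 14 mm thick, sticks out level 3 mm below this point.
- elbow_foot (a point): Centre of the flat bottom end of the elbow's round stem (23 mm wide, 26 mm long), 43 mm below elbow_mid; same axes. At the very foot two opposite lugs stand out along +y (straight under the barb) and -y: 5 mm wide, 4 mm high, reaching 16 mm from the axis.
- barb_tip (a point): Centre of the open end of the elbow's barb, 42 mm from the elbow's axis and 40 mm above its foot.
- port (a point): Centre of the mouth of the fixed brass port (45 mm outside), level with its rim; z up, y straight towards the copper tube (the way the barb must end). A flat lip at the rim (25 mm inside) has two opposite gaps, 28 degrees wide and slightly bevelled, that let the lugs drop in: the foot then rests about 10 mm below the mouth; with the lugs stopped on the lip it is level with the mouth.
- amp: The fixed amplifier: a white board 220 x 350 mm with an aluminium plate, transformer, two capacitors, the clamped port and the tube bracket. Its origin is under the board (bench level) on the port's axis, 48 mm below the mouth; same axes as port. The tallest part, the bracket 128 mm from the port along +y, rises 88 mm above the bench.
- tube_mouth (a point): Centre of the open end of the fixed 12 mm copper tube, 100 mm from the port's axis along its y, and at the height of the barb when the elbow is home.
- straight_mid (a point): Bystander: a straight brass hose joiner with no side barb, 30 mm wide and 52 mm tall, standing on the bench; this is its centre.
- spare_cap_center (a point): Bystander: a plain aluminium capacitor can, 35 mm wide and 50 mm tall, standing; this is its centre.
- meter: Bystander: a yellow hand multimeter 150 x 80 x 34 mm lying on its back; origin under its centre.
- driver_grip (a point): Bystander: a screwdriver 170 mm long lying on the bench; this is the middle of its handle.
- thread (a point): Point on the port's axis 8 mm below the mouth, amid its thread; axes as port. Two starts, 16 mm down per turn clockwise from above, 1.5 mm axial play. The right gap is met with the barb some 100 degrees anticlockwise (from above) of the tube's direction, but as the port was clamped by hand it may be anywhere from 60 to 140 degrees: feel for it. The thread holds the elbow when let go.
- seal (a point): Centre of the sprung rubber-faced plunger in the port at rest, 10.2 mm below the mouth; it yields downward at 3 N per mm. The elbow's foot meets it soon after the turning starts and from there the resistance rises. When the barb faces the tube the foot is 11 to 14.5 mm below the mouth. Axes as port.
Things that resemble listed ones, but are neither listed nor needed, are in the scene too. Leave any green, purple or red look-alike of the part that bears elbow_mid alone.

How it is judged (in metres and radians):
On the way, in this order (a step that is already met when the one before it is completed fails the run):
1. the elbow's lugs have dropped through the lip into the port's thread (z of elbow_foot in the frame of port below -0.007 m and horizontal distance between elbow_foot and port below 0.004 m), for 0.1 s.
2. it has been turned down against the sprung seal, with the barb facing the tube (z of elbow_foot in the frame of port below -0.0108 m and angle between the y axis of elbow_mid and the y axis of port, either way round below 0.18 rad and y of barb_tip in the frame of port above 0.03 m), for 0.1 s.
At the end, for the whole second after the job is handed in: The elbow is screwed into the port, its foot at least 10.8 mm below the mouth and within 4 mm of its axis, upright within 7 degrees, its barb pointing at the tube within 10 degrees; the bystanders are within 20 mm of where they were (all of step 2 and horizontal distance between elbow_foot and port below 0.004 m and angle between elbow_mid's own z axis and vertical below 0.12 rad and distance of each of straight_mid, spare_cap_center, meter, driver_grip from where it was at the start of the episode below 0.02 m); the robot touches nothing.
It fails at once if the elbow was forced against the amplifier with more than 40 N (contact force between elbow and amp above 40 N).
It fails at once if the barb was turned more than about 30 degrees past the tube in the thread (horizontal distance between elbow_foot and port below 0.006 m and z of elbow_foot in the frame of port below -0.0085 m and x of barb_tip in the frame of port above 0.021 m and y of barb_tip in the frame of port above 0.02 m).
It fails at once if a bystander was knocked away (distance of any of straight_mid, spare_cap_center, meter, driver_grip from where it was at the start of the episode above 0.03 m).
It also fails if it takes over 72 s, if anything falls off the work surface, if the arm or the gripper's body presses on something with over 40 N, if the wrist force passes 120 N, or if a joint passes its speed limit or range.

## Working session

There is one attempt and no reset: what is moved stays moved. The work goes in short steps, Python scripts to look and compute and a tool call to move; the robot and the scene stay as the last step left them, time stands still between calls to the robot, and variables do not carry over. Pictures are saved under pics/ and viewed, at most 10 in all, crops included, and the job is handed in when it is done.

Besides the shell and the picture viewer there is one more tool, called by a JSON object that holds its "api" and its "payload", one argument or row to a line. arm_command: Moves the arm, as the interface text tells. Its arguments: {"type":"object","properties":{"series":{"type":"array","items":{"type":"number"}}},"required":["series"]}

```bash
mkdir -p pics; cat > h.py <<'E'
import numpy as np, cv2
from cell import monitor, viewer, workorder
def grab(n):
    m=viewer.camera_model(n); p,d=viewer.get_image(n); return p,d,m
def ray(m,uv):
    u=cv2.undistortPoints(np.array(uv,float).reshape(-1,1,2),np.array(m["mtx"]),np.array(m["dist_coeffs"])).reshape(-1,2)
    R=np.array(m["R"]);t=np.array(m["t"])
    d=np.c_[u,np.ones(len(u))]@R; return -R.T@t,d
def onplane(m,uv,z):
    c,d=ray(m,uv); return c+d*((z-c[2])/d[:,2])[:,None]
def pts(m,uv,dep):
    c,d=ray(m,uv); return c+d*np.array(dep,float)[:,None]
E
python3 - <<'E'
from h import *
s=monitor.read_state(); print(s)
for n in("top","scene"):
    p,d,m=grab(n); cv2.imwrite(f"pics/{n}0.png",p[...,::-1]); np.savez(f"pics/{n}0.npz",p=p,d=d,**{k:np.array(v) for k,v in m.items()})
    print(n,-np.array(m["R"]).T@m["t"],m["mtx"])
E
```

```text
{'clock': 0.0, 'qpos': array([-1.26583253,  0.62932684,  0.03844649,  1.51837709, -0.0269771 ,
        0.99628035, -0.01997352]), 'qd': array([-0.00014393, -0.00065219,  0.00078933, -0.0008146 ,  0.00118495,
        0.00209768,  0.00154692]), 'tau': array([ 6.86517214e-04, -5.63396394e+01,  1.22635826e+00, -1.93447065e+01,
        1.10258340e-02,  1.04592644e-02, -6.89769436e-06]), 'eef_pos': array([235.26927102, 605.26048915, 230.39876116]), 'tool_rot': array([-3.13971971e+00,  4.56472079e-05,  2.77086397e+00]), 'force': array([ 0.13742418,  0.32580743, -0.02582932]), 'torque': array([-0.01088903, -0.0647008 , -0.03672744]), 'gripper_force': 0.0, 'width': 85.72377923787019}
top [ 331.05637283  -21.75997218 1357.63410812] [[396.09200959   0.         323.55323122]
 [  0.         396.09200959 202.10346803]
 [  0.           0.           1.        ]]
scene [1142.08053728  499.57227828  664.27451893] [[387.10970887   0.         324.59803466]
 [  0.         387.10970887 201.54307691]
 [  0.           0.           1.        ]]
```

View pics/top0.png

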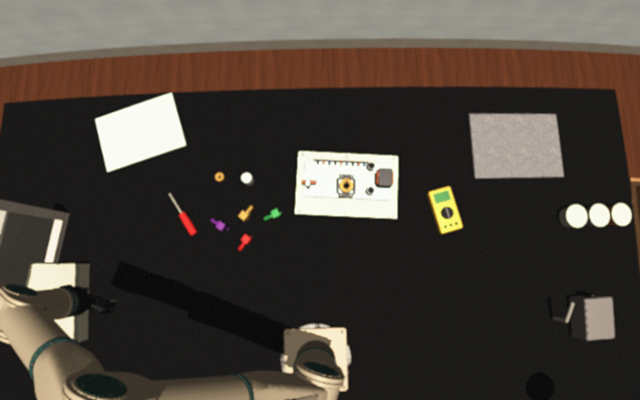

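View pics/scene0.png

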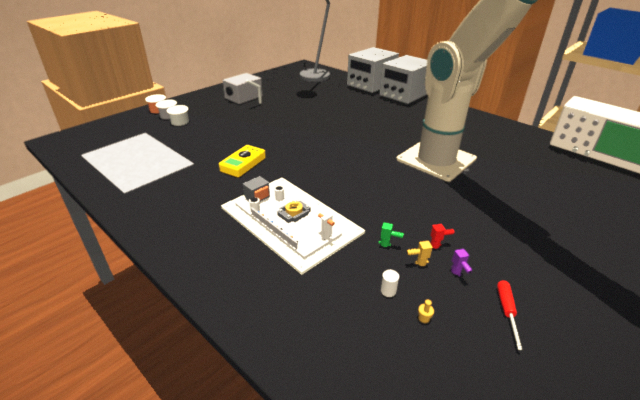

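Top view: candidates are the brass elbow (245,213), green (272,214), purple (219,225) and red (245,241) look-alikes, and the brass straight joiner (219,176), which has no side barb. I choose the brass elbow at (245,213). The port is at (345,186), with the bracket at (308,183).

```bash
python3 - <<'E'
from h import *
z=np.load("pics/top0.npz"); m=z; p=z["p"]; d=z["d"]
print("elbow,port,bracket,green,red,joiner",onplane(m,[(245,213)],50),onplane(m,[(345,186)],48),onplane(m,[(308,183)],80),onplane(m,[(272,214)],50),onplane(m,[(245,241)],50))
hsv=cv2.cvtColor(p,cv2.COLOR_RGB2HSV)
mk=cv2.inRange(hsv,(12,90,60),(32,255,255))
n,l,st,ce=cv2.connectedComponentsWithStats(mk)
for i in range(1,n):
    if st[i,4]>15 and 200<ce[i,0]<420 and 150<ce[i,1]<260:
        ys,xs=np.where(l==i); P=pts(m,np.c_[xs,ys],d[ys,xs]); print(st[i],ce[i],P.mean(0),P[:,2].min(),P[:,2].max())
        T=P[P[:,2]>50]; print("  high",len(T),T.mean(0) if len(T) else "")
print(viewer.camera_model("wrist")["R"], -np.array(viewer.camera_model("wrist")["R"]).T@viewer.camera_model("wrist")["t"])
a=cv2.resize(p[150:260,195:405],None,fx=3.8,fy=3.8,interpolation=cv2.INTER_CUBIC)
cv2.imwrite("pics/crop0.png",a[...,::-1])
E
```

```text
elbow,port,bracket,green,red,joiner [[488.09460603 222.15304826  50.        ]] [[ 571.67133412 -113.75316375   48.        ]] [[578.66336682   9.62441708  80.        ]] [[482.63333971 132.06120852  50.        ]] [[395.10452571 222.14270714  50.        ]]
[214 171  11  11  98] [218.96938776 176.23469388] [621.2867235  318.2018596   22.76052375] -2.4295134144495023 57.55402810875057
  high 11 [618.6828699  315.936028    53.42278462]
[339 178  15  15 151] [346.04635762 184.8410596 ] [ 573.28606839 -116.48229596   60.90879723] 26.137004074186052 1357.6341081156324
  high 25 [ 553.38899214 -107.1382413   156.37467337]
[237 205  17  17 159] [245.11320755 213.25157233] [488.26366473 223.21114409  42.23523579] -6.472792603634616 1357.6341081156324
  high 60 [476.94922574 223.49792844  81.58494963]
[[ 0.36214354  0.93212048 -0.00186273]
 [ 0.8932432  -0.34646658  0.28649169]
 [ 0.2663994  -0.10541499 -0.95808092]] [166.7230827  631.01235277 374.6508556 ]
```

View pics/crop0.png

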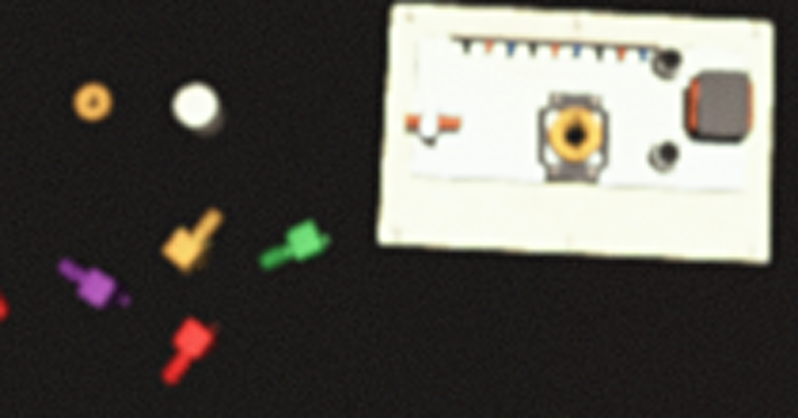

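Crop: the brass elbow block is at crop (184,248), barb tip (215,213), so its heading is about −42° in the world. The gold elbow is clearly the right one. The port is at (575,133), with the tube mouth at about (460,124).

{"api": "arm_command", "payload": {
  "series": [60, -2.4, -1.8, 0, 0, 60, -4.9, -3.5, 0, 0, 60, -7.3, -5.3, 0, 0, 60, -9.8, -7.0, 0, 0, 60, -12.2, -8.8, 0, 0]
}}

```text
clock: 0.52
eef_pos: [318.0, 478.1, 230.9]
tool_rot: [-3.141, 0.0, 2.771]
force: [0.5, 1.8, -0.7]
width: 51.1
gripper_force: 0.0
```

{"api": "arm_command", "payload": {
  "series": [60, -2.4, -1.8, 0, 0, 60, -4.9, -3.5, 0, 0, 60, -7.3, -5.3, 0, 0, 60, -9.8, -7.0, 0, 0, 60, -12.2, -8.8, 0, 0]
}}

```text
clock: 0.93
eef_pos: [399.8, 352.0, 231.1]
tool_rot: [-3.141, -0.0, 2.771]
force: [1.2, 0.3, 0.3]
width: 51.4
gripper_force: 0.0
```

{"api": "arm_command", "payload": {
  "series": [60, -2.4, -1.8, 0, 0, 60, -4.9, -3.5, 0, 0, 60, -7.3, -5.3, 0, 0, 60, -9.8, -7.0, 0, 0, 60, -12.2, -8.8, 0, 0]
}}

```text
clock: 1.35
eef_pos: [481.5, 225.8, 231.1]
tool_rot: [-3.141, -0.0, 2.771]
force: [0.0, 0.6, 0.1]
width: 51.3
gripper_force: 0.0
```

{"api": "arm_command", "payload": {
  "series": [60, 0, 0, 0, 7, 60, 0, 0, 0, 14, 60, 0, 0, 0, 21, 60, 0, 0, 0, 28, 60, 0, 0, 0, 35]
}}

```text
clock: 1.77
eef_pos: [480.8, 226.9, 231.0]
tool_rot: [-3.141, -0.0, 2.154]
force: [-0.4, -0.2, -1.0]
width: 51.1
gripper_force: 0.0
```

```bash
python3 -c "
from h import *
s=monitor.read_state();print(s['clock'],s['qpos'].round(3),s['eef_pos'],s['tool_rot'],s['force'])"
```

```text
1.7667 [-0.649  0.468  0.225  1.852 -0.136  0.838  0.227] [480.75377795 226.90025902 230.98445803] [-3.14083040e+00 -1.71590776e-04  2.15353182e+00] [-0.37700712 -0.24672004 -0.99318357]
```

{"api": "arm_command", "payload": {
  "series": [60, 0, 0, 0, 7, 60, 0, 0, 0, 14, 60, 0, 0, 0, 21, 60, 0, 0, 0, 28, 60, 0, 0, 0, 35]
}}

```text
clock: 2.18
eef_pos: [480.6, 227.1, 231.0]
tool_rot: [-3.141, 0.0, 1.543]
force: [0.4, -0.3, 0.5]
width: 51.3
gripper_force: 0.0
```

{"api": "arm_command", "payload": {
  "series": [60, 0, 0, 0, 7, 60, 0, 0, 0, 14, 60, 0, 0, 0, 21, 60, 0, 0, 0, 28, 60, 0, 0, 0, 35]
}}

```text
clock: 2.6
eef_pos: [480.6, 227.2, 231.0]
tool_rot: [-3.141, 0.001, 0.932]
force: [0.6, -0.1, 0.3]
width: 51.1
gripper_force: 0.0
```

{"api": "arm_command", "payload": {
  "series": [60, 0, 0, 0, 7, 60, 0, 0, 0, 14, 60, 0, 0, 0, 21, 60, 0, 0, 0, 28, 60, 0, 0, 0, 35]
}}

```text
clock: 3.02
eef_pos: [480.6, 227.2, 231.0]
tool_rot: [-3.142, 0.001, 0.322]
force: [0.2, 0.2, -0.3]
width: 51.6
gripper_force: 0.0
```

{"api": "arm_command", "payload": {
  "series": [60, 0, 0, 0, 7, 60, 0, 0, 0, 14, 60, 0, 0, 0, 21, 60, 0, 0, 0, 28, 60, 0, 0, 0, 35]
}}

```text
clock: 3.43
eef_pos: [480.6, 227.3, 231.0]
tool_rot: [3.141, 0.001, -0.289]
force: [0.3, -0.0, 0.5]
width: 51.2
gripper_force: 0.0
```

```bash
python3 -c "
from h import *
s=monitor.read_state();print(s['clock'],s['qpos'].round(3),s['eef_pos'],s['tool_rot'],s['force'])
p,d,m=grab('wrist');cv2.imwrite('pics/w1.png',p[...,::-1]); np.savez('pics/w1.npz',p=p,d=d,**{k:np.array(v) for k,v in m.items()})"
```

```text
3.4333 [-1.073  0.621  0.926  1.863 -0.601  0.966 -1.737] [480.60585403 227.29235375 231.01373512] [ 3.14129381e+00  6.27462511e-04 -2.89252218e-01] [ 0.34828789 -0.01349579  0.53402133]
```

View pics/w1.png

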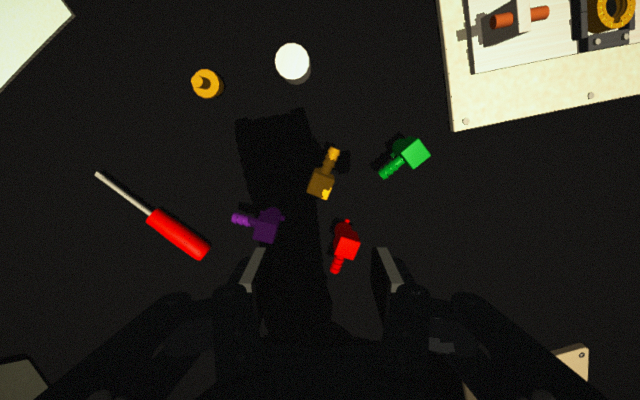

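Wrist view: the brass elbow block is at (320,186) with its barb up to (333,152). Green is at (412,153), red (346,242), purple (266,225) and the joiner (206,83). The port is at (615,8).

```bash
cat >> h.py <<'E'
def elbow(m,p,d,box,zt):
    # depth points inside box; block top near zt
    x0,y0,x1,y1=box; ys,xs=np.mgrid[y0:y1,x0:x1]; ys=ys.ravel();xs=xs.ravel()
    P=pts(m,np.c_[xs,ys],d[ys,xs]); T=P[abs(P[:,2]-zt)<5]
    r=cv2.minAreaRect(T[:,:2].astype(np.float32)); return P,T,r
def tooldelta(target,yaw_deg=None):
    s=monitor.read_state(); y=s["tool_rot"][2]; e=np.array(target,float)-s["eef_pos"]
    c,sn=np.cos(y),np.sin(y)
    print("tool delta cm",(np.array([c*e[0]+sn*e[1], sn*e[0]-c*e[1], -e[2]])/10).round(2), "turn", None if yaw_deg is None else ((np.degrees(y)-yaw_deg+180)%360-180).round(1))
E
python3 - <<'E'
from h import *
m=np.load("pics/w1.npz"); p=m["p"]; d=m["d"]
P,T,r=elbow(m,p,d,(300,140,360,206),60); print(len(T),T.mean(0),r)
print(np.histogram(P[:,2],bins=range(-10,80,6)))
B=P[(P[:,2]>30)&(P[:,2]<52)]; c=np.array(r[0])
v=B[:,:2]-c; far=np.linalg.norm(v,axis=1); f=(far>22)&(far<50); print(f.sum(),np.degrees(np.arctan2(*v[f].mean(0)[::-1])),far[f].max())
hsv=cv2.cvtColor(p,cv2.COLOR_RGB2HSV); mk=cv2.inRange(hsv,(10,100,35),(32,255,255)); mk[:140]=0;mk[206:]=0;mk[:,:300]=0;mk[:,360:]=0
ys,xs=np.where(mk>0); Q=pts(m,np.c_[xs,ys],d[ys,xs]); t=Q[abs(Q[:,2]-60)<5]; print("mask",len(Q),len(t),t.mean(0),cv2.minAreaRect(t[:,:2].astype(np.float32)))
pp=onplane(m,[(320,186)],60),onplane(m,[(333,152)],42); print(pp)
E
```

```text
501 [481.01300419 227.16475301  61.5932088 ] ((480.28961181640625, 227.42771911621094), (24.06447410583496, 24.36582374572754), 50.55113220214844)
(array([   0, 2051, 1016,    2,    2,    0,    4,   14,   38,  297,   21,
        317,  183,    0]), array([-10,  -4,   2,   8,  14,  20,  26,  32,  38,  44,  50,  56,  62,
        68,  74]))
217 -38.80754807068171 42.48380876923834
mask 962 500 [481.03234446 227.14825992  61.59502361] ((480.28961181640625, 227.42771911621094), (24.06447410583496, 24.36582374572754), 50.55113220214844)
(array([[480.29998538, 227.0785481 ,  60.        ]]), array([[509.09073653, 203.56572002,  42.        ]]))
```

{"api": "arm_command", "payload": {
  "series": [60, 0, 0, 2, 5, 60, 0, 0, 4, 10, 60, 0, 0, 6, 15, 60, 0, 0, 8, 19, 60, 0, 0, 10, 22.8]
}}

```text
clock: 3.9
eef_pos: [480.7, 227.3, 130.1]
tool_rot: [3.141, 0.0, -0.682]
force: [-0.1, 0.6, -0.4]
width: 51.2
gripper_force: 0.0
```

{"api": "arm_command", "payload": {
  "series": [60, 0, 0, 2.5, 0, 60, 0, 0, 5, 0, 60, 0, 0, 7, 0, 60, 0, 0, 9, 0, 60, 0, 0, 10.2, 0]
}}

```text
clock: 4.32
eef_pos: [479.6, 227.1, 27.0]
tool_rot: [3.139, 0.002, -0.678]
force: [0.6, 0.6, 1.5]
width: 51.2
gripper_force: 0.0
```

{"api": "arm_command", "payload": {
  "series": [0, 0, 0, 0, 0, 0, 0, 0, 0, 0, 0, 0, 0, 0, 0, 0, 0, 0, 0, 0, 0, 0, 0, 0, 0]
}}

```text
clock: 4.73
eef_pos: [481.3, 227.5, 30.0]
tool_rot: [-3.14, -0.0, -0.681]
force: [0.1, -0.2, -1.2]
width: 23.4
gripper_force: 60.2
```

{"api": "arm_command", "payload": {
  "series": [0, 0, 0, 0, 0, 0, 0, 0, 0, 0, 0, 0, 0, 0, 0, 0, 0, 0, 0, 0, 0, 0, 0, 0, 0]
}}

```text
clock: 5.15
eef_pos: [481.1, 227.4, 29.5]
tool_rot: [-3.141, 0.0, -0.681]
force: [0.0, 0.1, 0.3]
width: 23.0
gripper_force: 60.5
```

```bash
python3 -c "
from h import *
s=monitor.read_state();print(s)"
```

```text
{'clock': 5.15, 'qpos': array([-0.92368872,  0.90967274,  0.69742922,  2.00368229, -1.03211785,
        0.63210353, -1.76765473]), 'qd': array([-0.00068874,  0.00054276,  0.00025679,  0.00154386, -0.00015067,
        0.0007595 , -0.00042179]), 'tau': array([ 2.72357315e-01, -5.09870052e+01,  1.15039998e+01, -6.78103209e+00,
        9.81997792e-02, -1.23950928e-01, -5.26585034e-03]), 'eef_pos': array([481.1084359 , 227.39951642,  29.5148176 ]), 'tool_rot': array([-3.14106470e+00,  6.27629993e-05, -6.81301233e-01]), 'force': array([0.04147246, 0.10521382, 0.26489671]), 'torque': array([ 0.12251751, -0.03275539, -0.0252492 ]), 'gripper_force': 60.46180844306946, 'width': 22.96529199956709}
```

{"api": "arm_command", "payload": {
  "series": [0, 0, 0, -1, 0, 0, 0, 0, -3, 0, 0, 0, 0, -6, 0, 0, 0, 0, -9, 0, 0, 0, 0, -12, 0]
}}

```text
clock: 5.57
eef_pos: [480.5, 226.5, 151.0]
tool_rot: [3.14, -0.0, -0.682]
force: [0.2, 0.2, -1.0]
width: 22.9
gripper_force: 60.2
```

{"api": "arm_command", "payload": {
  "series": [0, 2, 2, -1.5, 0, 0, 4, 4, -3, 0, 0, 6, 6, -4, 0, 0, 8, 8, -5, 0, 0, 10, 10, -6, 0]
}}

```text
clock: 5.98
eef_pos: [495.2, 85.0, 210.4]
tool_rot: [-3.142, 0.0, -0.682]
force: [0.9, -0.5, -1.9]
width: 23.2
gripper_force: 60.3
```

{"api": "arm_command", "payload": {
  "series": [0, 2.3, 2.2, 0, 0, 0, 4.6, 4.4, 0, 0, 0, 7, 6.6, 0, 0, 0, 9.5, 9, 0, 0, 0, 11.5, 10.8, 0, 0]
}}

```text
clock: 6.4
eef_pos: [516.3, -73.1, 210.2]
tool_rot: [3.141, -0.001, -0.684]
force: [0.5, -0.3, -2.3]
width: 23.0
gripper_force: 60.3
```

{"api": "arm_command", "payload": {
  "series": [0, 0, 0, 0, 0, 0, 0, 0, 0, 0, 0, 0, 0, 0, 0, 0, 0, 0, 0, 0, 0, 0, 0, 0, 0]
}}

```text
clock: 6.82
eef_pos: [516.8, -68.3, 209.2]
tool_rot: [-3.141, 0.001, -0.679]
force: [-0.1, 0.3, -1.6]
width: 23.2
gripper_force: 60.2
```

```bash
python3 -c "
from h import *
s=monitor.read_state();print(s['clock'],s['qpos'].round(3),s['eef_pos'],s['tool_rot'],s['force'],s['torque'],s['width'])
p,d,m=grab('wrist');cv2.imwrite('pics/w2.png',p[...,::-1]); np.savez('pics/w2.npz',p=p,d=d,**{k:np.array(v) for k,v in m.items()})"
```

```text
6.8167 [-0.504  0.644  0.93   1.915 -0.651  0.919 -1.501] [516.75123808 -68.32117584 209.18843244] [-3.14141792e+00  9.36958316e-04 -6.79302281e-01] [-0.11658161  0.29400161 -1.64519257] [ 0.03798911 -0.0087825   0.0264491 ] 23.242055285985238
```

View pics/w2.png

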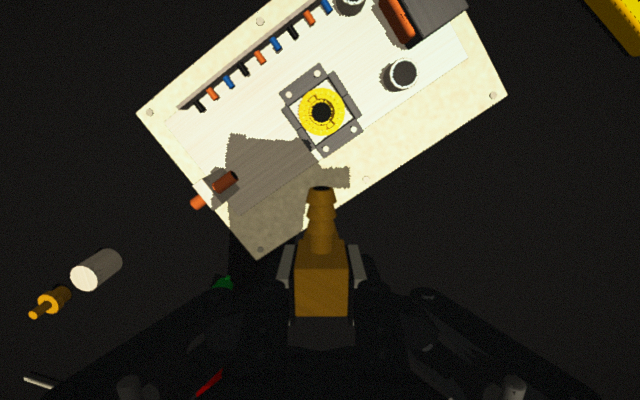

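Wrist view: the elbow is held centrally with its barb up to (320,190). The port ring is centred near (322,111), and the copper tube runs (197,202)–(235,180). The gaps in the lip may be visible, so I'll zoom in.

```bash
python3 - <<'E'
from h import *
m=np.load("pics/w2.npz"); p=m["p"]; d=m["d"]
hsv=cv2.cvtColor(p,cv2.COLOR_RGB2HSV)
mk=cv2.inRange(hsv,(18,120,90),(35,255,255)); q=np.zeros_like(mk); q[75:150,285:360]=mk[75:150,285:360]
c=max(cv2.findContours(q,cv2.RETR_EXTERNAL,cv2.CHAIN_APPROX_NONE)[0],key=cv2.contourArea)
h=cv2.convexHull(c).reshape(-1,2).astype(float); W=onplane(m,h,48)
(cx,cy),r=cv2.minEnclosingCircle(W[:,:2].astype(np.float32)); print("port",cx,cy,r, cv2.fitEllipse(W[:,:2].astype(np.float32)))
ys,xs=np.where(q>0);P=pts(m,np.c_[xs,ys],d[ys,xs]);print("rim z",np.median(P[:,2]))
# tube
mt=cv2.inRange(hsv,(3,120,50),(15,255,255)); t=np.zeros_like(mt); t[160:215,180:245]=mt[160:215,180:245]
ys,xs=np.where(t>0);P=pts(m,np.c_[xs,ys],d[ys,xs]); P=P[(P[:,2]>60)&(P[:,2]<100)]
vx=cv2.fitLine(P[:,:2].astype(np.float32),cv2.DIST_HUBER,0,.01,.01).ravel();print("tube",P.mean(0),vx,np.degrees(np.arctan2(vx[1],vx[0])),"dir from port",np.degrees(np.arctan2(P[:,1].mean()-cy,P[:,0].mean()-cx)))
# board edges
b=cv2.inRange(hsv,(0,0,110),(180,110,255)); b[:,:130]=0
L=onplane(m,[(148,114),(262,258.),(506,96)],8);print(L)
e=L[1]-L[2];print("board long edge",np.degrees(np.arctan2(e[1],e[0])))
a=cv2.resize(p[75:150,285:360],None,fx=8,fy=8,interpolation=cv2.INTER_CUBIC);cv2.imwrite("pics/port.png",a[...,::-1])
E
```

```text
port 575.5386962890625 -117.91316986083984 23.463153839111328 ((575.5011596679688, -117.85197448730469), (45.837886810302734, 46.156429290771484), 118.44693756103516)
rim z 49.12899041406354
tube [584.22960352   3.62971378  81.8768771 ] [6.9400348e-02 9.9758887e-01 5.8425769e+02 3.8531117e+00] 86.02045 dir from port 85.91003425140988
[[ 698.08326741   34.06469099    8.        ]
 [ 484.70832556   52.4375574     8.        ]
 [ 461.56799922 -290.26007805    8.        ]]
board long edge 86.13702186589575
```

View pics/port.png

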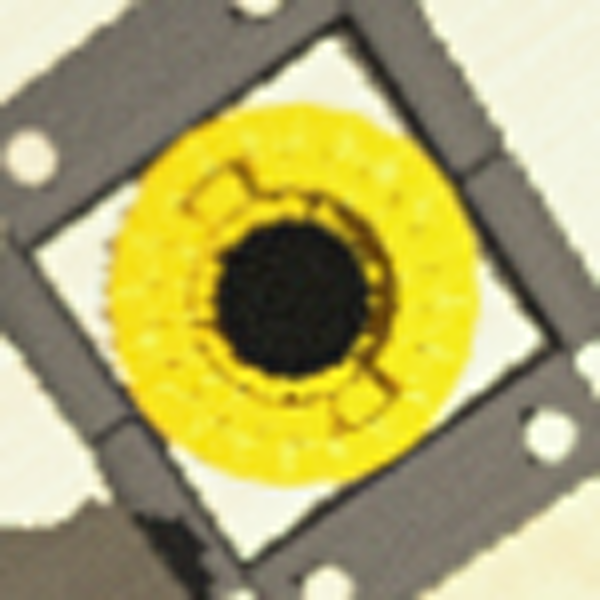

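{"api": "arm_command", "payload": {
  "series": [0, 2.5, -1, 0, -3, 0, 5, -2, 0, -9, 0, 7.5, -3, 0, -15, 0, 10, -4, 0, -21, 0, 12.3, -4.9, 0, -28]
}}

```text
clock: 7.28
eef_pos: [644.7, -108.4, 209.0]
tool_rot: [-3.142, 0.0, -0.186]
force: [-0.5, 0.7, -1.8]
width: 23.4
gripper_force: 60.2
```

{"api": "arm_command", "payload": {
  "series": [0, 0, 0, 0, -7, 0, 0, 0, 0, -14, 0, 0, 0, 0, -21, 0, 0, 0, 0, -28, 0, 0, 0, 0, -35]
}}

```text
clock: 7.7
eef_pos: [643.2, -108.2, 208.9]
tool_rot: [-3.141, 0.001, 0.425]
force: [-0.6, -0.6, -1.5]
width: 22.9
gripper_force: 60.2
```

{"api": "arm_command", "payload": {
  "series": [0, 0, 0, 0, -7, 0, 0, 0, 0, -14, 0, 0, 0, 0, -21, 0, 0, 0, 0, -28, 0, 0, 0, 0, -35]
}}

```text
clock: 8.12
eef_pos: [643.2, -108.2, 209.0]
tool_rot: [-3.141, 0.0, 1.036]
force: [-0.6, -0.2, -1.6]
width: 23.0
gripper_force: 60.2
```

{"api": "arm_command", "payload": {
  "series": [0, 0, 0, 0, -7, 0, 0, 0, 0, -14, 0, 0, 0, 0, -21, 0, 0, 0, 0, -28, 0, 0, 0, 0, -35]
}}

```text
clock: 8.53
eef_pos: [643.1, -108.4, 209.0]
tool_rot: [-3.141, 0.0, 1.647]
force: [-0.8, 0.0, -1.4]
width: 22.7
gripper_force: 60.2
```

{"api": "arm_command", "payload": {
  "series": [0, 0, 0, 0, -7, 0, 0, 0, 0, -14, 0, 0, 0, 0, -21, 0, 0, 0, 0, -28, 0, 0, 0, 0, -35]
}}

```text
clock: 8.95
eef_pos: [643.1, -108.5, 209.0]
tool_rot: [-3.141, -0.0, 2.258]
force: [-0.2, -0.5, -0.9]
width: 22.8
gripper_force: 60.2
```

{"api": "arm_command", "payload": {
  "series": [0, 0, 0, 0, -7, 0, 0, 0, 0, -14, 0, 0, 0, 0, -21, 0, 0, 0, 0, -28, 0, 0, 0, 0, -35]
}}

```text
clock: 9.37
eef_pos: [643.1, -108.6, 208.9]
tool_rot: [-3.141, -0.001, 2.869]
force: [0.2, 0.2, -1.7]
width: 23.2
gripper_force: 60.2
```

{"api": "arm_command", "payload": {
  "series": [0, 0, 0, 0, -7, 0, 0, 0, 0, -14, 0, 0, 0, 0, -19, 0, 0, 0, 0, -23, 0, 0, 0, 0, -25]
}}

```text
clock: 9.78
eef_pos: [643.0, -108.7, 208.9]
tool_rot: [-3.142, -0.001, -2.981]
force: [-1.1, 0.9, -1.1]
width: 23.6
gripper_force: 60.2
```

{"api": "arm_command", "payload": {
  "series": [0, 0, 0, 0, 0, 0, 0, 0, 0, 0, 0, 0, 0, 0, 0, 0, 0, 0, 0, 0, 0, 0, 0, 0, 0]
}}

```text
clock: 10.2
eef_pos: [643.3, -109.1, 209.2]
tool_rot: [-3.141, -0.0, -2.986]
force: [0.2, 0.4, -1.6]
width: 23.2
gripper_force: 60.2
```

```bash
python3 - <<'E'
from h import *
s=monitor.read_state();print(s['clock'],s['qpos'].round(3),s['eef_pos'],s['tool_rot'],s['force'],s['width'])
p,d,m=grab('wrist');cv2.imwrite('pics/w3.png',p[...,::-1]); np.savez('pics/w3.npz',p=p,d=d,**{k:np.array(v) for k,v in m.items()})
for f in("w2","w3"):
    m=np.load(f"pics/{f}.npz"); p=m["p"];d=m["d"];hsv=cv2.cvtColor(p,cv2.COLOR_RGB2HSV)
    mk=cv2.inRange(hsv,(18,120,90),(35,255,255)); mk[170:]=0; mk[:,:250]=0; mk[:,400:]=0
    c=max(cv2.findContours(mk,cv2.RETR_EXTERNAL,cv2.CHAIN_APPROX_NONE)[0],key=cv2.contourArea)
    W=onplane(m,cv2.convexHull(c).reshape(-1,2).astype(float),48); print(f,"port",cv2.fitEllipse(W[:,:2].astype(np.float32)))
    # held block top via depth
    ys,xs=np.mgrid[200:345,270:380];ys=ys.ravel();xs=xs.ravel();P=pts(m,np.c_[xs,ys],d[ys,xs])
    hh=hsv[ys,xs]; T=P[(abs(P[:,2]-240)<5)&(hh[:,0]>8)&(hh[:,0]<32)&(hh[:,1]>100)]
    print("block",len(T),T.mean(0),cv2.minAreaRect(T[:,:2].astype(np.float32)))
m=np.load("pics/w2.npz"); W=onplane(m,[(311.7,98.9),(330.1,124.5)],48); g=W[0]-W[1]; print("gap dir",W,np.degrees(np.arctan2(g[1],g[0])))
E
```

```text
10.2 [ 0.251  0.661 -0.216  1.529  0.16   0.969  1.715] [ 643.29328052 -109.08568539  209.22102765] [-3.14148568e+00 -1.99640221e-04 -2.98550735e+00] [ 0.19041951  0.4038011  -1.64613093] 23.183396447804096
w2 port ((575.5011596679688, -117.85197448730469), (45.837886810302734, 46.156429290771484), 118.44693756103516)
block 2954 [517.30058117 -70.30972315 240.89354678] ((514.9063110351562, -69.8830337524414), (44.87596893310547, 25.373615264892578), 51.02629470825195)
w3 port ((575.6229858398438, -117.90995788574219), (45.402549743652344, 45.94664764404297), 46.15474319458008)
block 2981 [ 640.99460838 -110.26900136  240.90193488] ((641.8135986328125, -103.69578552246094), (25.153465270996094, 37.30134582519531), 9.783907890319824)
gap dir [[ 590.69012554 -118.16600775   48.        ]
 [ 560.62049316 -117.00252535   48.        ]] -2.2158366387802944
```

```bash
python3 - <<'E'
from h import *
for f,tc,y in(("w2",(516.75,-68.32),-38.92),("w3",(643.29,-109.09),-171.06)):
    m=np.load(f"pics/{f}.npz"); p=m["p"];d=m["d"];hsv=cv2.cvtColor(p,cv2.COLOR_RGB2HSV)
    ys,xs=np.mgrid[200:345,270:380];ys=ys.ravel();xs=xs.ravel();P=pts(m,np.c_[xs,ys],d[ys,xs])
    a=np.radians(y);v=P[:,:2]-tc;tx=v@[np.cos(a),np.sin(a)];ty=v@[np.sin(a),-np.cos(a)]
    k=(abs(P[:,2]-241)<1.5)&(abs(ty)<9)&(abs(tx)<30); print(f,k.sum(),np.histogram(tx[k],bins=np.arange(-20,21,2))[0],np.percentile(tx[k],[1,99]))
    k=(abs(P[:,2]-241)<1.5)&(abs(tx)<9);print(np.percentile(ty[k],[1,99]))
    k=(tx>20)&(tx<40)&(abs(P[:,2]-228)<3);print("barb",k.sum(),ty[k].mean())
a=np.radians(-171.06); tooldelta((575.55-.6*.988,-117.9-.6*.155,85),188.9)
E
```

```text
w2 2013 [  0   0   0   8 132 153 160 160 159 162 169 170 177 177 176 206   4   0
   0   0] [-11.74829234  11.61270362]
[-10.55492594  22.52505667]
barb 799 1.053319713191908
w3 2017 [  0   0   0   0  92 156 145 157 161 166 164 175 170 170 177 199  85   0
   0   0] [-11.21298411  12.51616467]
[-12.63999153  20.58431776]
barb 832 -1.0160841257261388
tool delta cm [ 6.89  0.19 12.43] turn 0.0
```

{"api": "arm_command", "payload": {
  "series": [0, 1.7, 0.07, 0, 0, 0, 3.4, 0.14, 0, 0, 0, 5, 0.2, 0, 0, 0, 6.2, 0.25, 0, 0, 0, 6.81, 0.29, 0, 0]
}}

```text
clock: 10.67
eef_pos: [573.9, -117.5, 209.4]
tool_rot: [-3.141, -0.001, -2.986]
force: [-0.8, -0.6, -1.1]
width: 23.0
gripper_force: 60.2
```

{"api": "arm_command", "payload": {
  "series": [0, 0, 0, 2.5, 0, 0, 0, 0, 5, 0, 0, 0, 0, 7.5, 0, 0, 0, 0, 10, 0, 0, 0, 0, 11.5, 0]
}}

```text
clock: 11.08
eef_pos: [574.9, -116.7, 92.0]
tool_rot: [3.141, -0.002, -2.985]
force: [-0.7, 0.1, -1.6]
width: 23.1
gripper_force: 60.3
```

{"api": "arm_command", "payload": {
  "series": [0, 0, 0, 0.5, 0, 0, 0, 0, 0.7, 0, 0, 0, 0, 0.9, 0, 0, 0, 0, 0.9, 0, 0, 0, 0, 0.9, 0]
}}

```text
clock: 11.5
eef_pos: [576.5, -117.1, 86.4]
tool_rot: [-3.141, 0.002, -2.985]
force: [0.4, 0.0, -1.7]
width: 23.1
gripper_force: 60.2
```

```bash
python3 - <<'E'
from h import *
s=monitor.read_state();print(s['clock'],s['qpos'].round(3),s['eef_pos'],s['tool_rot'],s['force'],s['torque'])
tooldelta((575.6,-116.9,78.5),187)
p,d,m=grab('scene');a=cv2.resize(p[130:270,220:370],None,fx=5,fy=4.2,interpolation=cv2.INTER_CUBIC);cv2.imwrite('pics/s1.png',a[...,::-1])
E
```

```text
11.5 [ 0.266  0.735 -0.18   1.814  0.211  0.61   1.685] [ 576.53667382 -117.0770105    86.39424941] [-3.14093264e+00  2.07423788e-03 -2.98536636e+00] [ 0.3623898   0.03140266 -1.74973412] [ 0.00232106  0.01300774 -0.00198278]
tool delta cm [0.09 0.03 0.79] turn 2.0
```

View pics/s1.png

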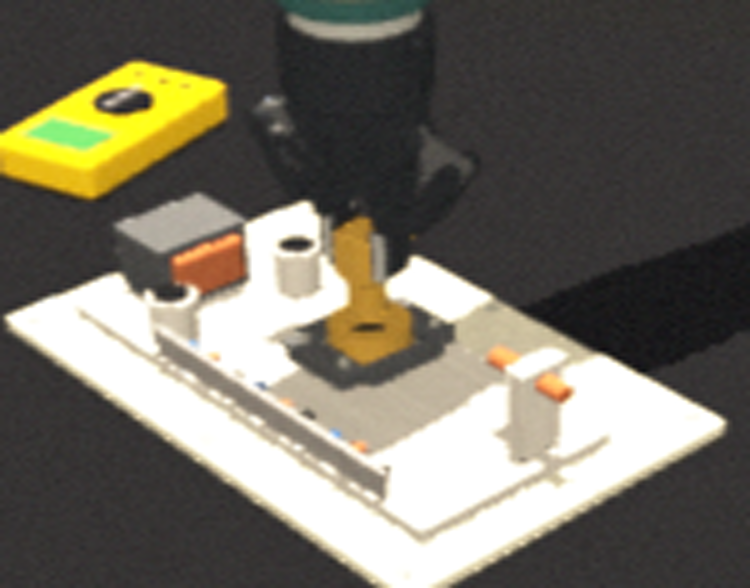

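The elbow is above the port and upright. Descending gently towards contact.

{"api": "arm_command", "payload": {
  "series": [0, 0.02, 0.02, 0.2, 0, 0, 0.04, 0.03, 0.4, 0, 0, 0.06, 0.03, 0.5, 0, 0, 0.06, 0.03, 0.6, 0, 0, 0.06, 0.03, 0.6, 0]
}}

```text
clock: 11.97
eef_pos: [574.7, -116.8, 79.1]
tool_rot: [3.141, -0.0, -2.985]
force: [-0.3, 0.3, -2.2]
width: 23.5
gripper_force: 60.2
```

{"api": "arm_command", "payload": {
  "series": [0, 0, 0, 0.05, 0, 0, 0, 0, 0.1, 0, 0, 0, 0, 0.1, 0, 0, 0, 0, 0.1, 0, 0, 0, 0, 0.1, 0]
}}

```text
clock: 12.38
eef_pos: [574.9, -116.8, 78.3]
tool_rot: [3.142, -0.0, -2.985]
force: [0.2, 0.6, -1.0]
width: 23.1
gripper_force: 60.2
```

{"api": "arm_command", "payload": {
  "series": [0, 0, 0, 0.05, 0, 0, 0, 0, 0.1, 0, 0, 0, 0, 0.1, 0, 0, 0, 0, 0.1, 0, 0, 0, 0, 0.1, 0]
}}

```text
clock: 12.8
eef_pos: [574.9, -116.8, 77.3]
tool_rot: [3.142, -0.0, -2.985]
force: [0.5, -0.1, -1.6]
width: 23.1
gripper_force: 60.2
```

{"api": "arm_command", "payload": {
  "series": [0, -0.05, 0, 0.05, 0, 0, -0.06, 0, 0.1, 0, 0, -0.06, 0, 0.1, 0, 0, -0.06, 0, 0.1, 0, 0, -0.06, 0, 0.1, 0]
}}

```text
clock: 13.22
eef_pos: [575.3, -116.8, 76.7]
tool_rot: [-3.141, -0.0, -2.985]
force: [-2.1, 0.1, 5.7]
width: 23.0
gripper_force: 61.1
```

{"api": "arm_command", "payload": {
  "series": [0, 0, 0, 0.05, 0, 0, 0, 0, 0.1, 0, 0, 0, 0, 0.1, 0, 0, 0, 0, 0.1, 0, 0, 0, 0, 0.1, 0]
}}

```text
clock: 13.63
eef_pos: [575.4, -116.8, 76.4]
tool_rot: [-3.141, -0.0, -2.985]
force: [-3.5, -0.3, 11.4]
width: 23.0
gripper_force: 62.2
```

Contact on the lip at about 12 N. Turning clockwise under light pressure.

{"api": "arm_command", "payload": {
  "series": [0, 0, 0, 0, 1, 0, 0, 0, 0, 2, 0, 0, 0, 0, 3, 0, 0, 0, 0, 4, 0, 0, 0, 0, 5, 0]
}}

```text
invalid input at $.series: expected a multiple of 5 numbers
```

{"api": "arm_command", "payload": {
  "series": [0, 0, 0, 0, 1, 0, 0, 0, 0, 2, 0, 0, 0, 0, 3, 0, 0, 0, 0, 4, 0, 0, 0, 0, 5]
}}

```text
clock: 14.05
eef_pos: [575.7, -117.7, 76.2]
tool_rot: [-3.14, 0.001, -3.074]
force: [-3.5, -2.0, 9.0]
width: 22.9
gripper_force: 61.5
```

{"api": "arm_command", "payload": {
  "series": [0, 0, 0, 0, 1, 0, 0, 0, 0, 2, 0, 0, 0, 0, 3, 0, 0, 0, 0, 4, 0, 0, 0, 0, 5]
}}

```text
clock: 14.47
eef_pos: [576.2, -117.9, 76.0]
tool_rot: [-3.14, 0.002, 3.122]
force: [-1.4, -1.6, 4.4]
width: 23.5
gripper_force: 61.2
```

{"api": "arm_command", "payload": {
  "series": [0, 0, 0, 0.02, 1, 0, 0, 0, 0.04, 2, 0, 0, 0, 0.06, 3, 0, 0, 0, 0.08, 3, 0, 0, 0, 0.1, 3]
}}

```text
clock: 14.88
eef_pos: [575.4, -116.4, 73.9]
tool_rot: [3.141, -0.0, 3.071]
force: [0.3, 1.3, -0.9]
width: 23.3
gripper_force: 60.3
```

```bash
python3 -c "
from h import *
s=monitor.read_state();print(s['clock'],s['eef_pos'],s['tool_rot'],s['force'],s['torque'])"
```

```text
14.8833 [ 575.43215266 -116.44466136   73.94017554] [ 3.14140109e+00 -4.37985866e-04  3.07136029e+00] [ 0.34240101  1.28743609 -0.8886185 ] [ 0.0050253  -0.01217442 -0.04484806]
```

It dropped in at yaw 176°. Lowering.

{"api": "arm_command", "payload": {
  "series": [0, 0, 0, 0.05, 0, 0, 0, 0, 0.1, 0, 0, 0, 0, 0.15, 0, 0, 0, 0, 0.2, 0, 0, 0, 0, 0.25, 0]
}}

```text
clock: 15.3
eef_pos: [575.5, -116.7, 71.7]
tool_rot: [3.142, -0.0, 3.071]
force: [0.5, -0.2, -1.9]
width: 22.9
gripper_force: 60.3
```

{"api": "arm_command", "payload": {
  "series": [0, 0, 0, 0.05, 0, 0, 0, 0, 0.1, 0, 0, 0, 0, 0.15, 0, 0, 0, 0, 0.2, 0, 0, 0, 0, 0.25, 0]
}}

```text
clock: 15.72
eef_pos: [575.6, -116.7, 69.3]
tool_rot: [3.142, 0.0, 3.071]
force: [-0.6, 0.2, -1.4]
width: 23.6
gripper_force: 60.3
```

{"api": "arm_command", "payload": {
  "series": [0, 0, 0, 0.05, 0, 0, 0, 0, 0.1, 0, 0, 0, 0, 0.15, 0, 0, 0, 0, 0.2, 0, 0, 0, 0, 0.2, 0]
}}

```text
clock: 16.13
eef_pos: [575.6, -116.7, 67.3]
tool_rot: [-3.142, 0.0, 3.071]
force: [-0.3, -0.4, 0.1]
width: 23.2
gripper_force: 60.3
```

{"api": "arm_command", "payload": {
  "series": [0, 0, 0, 0.03, 0, 0, 0, 0, 0.06, 0, 0, 0, 0, 0.08, 0, 0, 0, 0, 0.1, 0, 0, 0, 0, 0.1, 0]
}}

```text
clock: 16.55
eef_pos: [575.7, -116.7, 66.9]
tool_rot: [-3.141, 0.0, 3.071]
force: [-2.5, -0.3, 5.2]
width: 23.1
gripper_force: 61.2
```

{"api": "arm_command", "payload": {
  "series": [0, 0, 0, 0.01, 3, 0, 0, 0, 0.02, 6, 0, 0, 0, 0.03, 9, 0, 0, 0, 0.04, 12, 0, 0, 0, 0.06, 15]
}}

```text
clock: 16.97
eef_pos: [575.9, -117.8, 66.6]
tool_rot: [-3.141, 0.002, 2.806]
force: [-1.5, -0.8, 8.0]
width: 23.2
gripper_force: 61.3
```

{"api": "arm_command", "payload": {
  "series": [0, 0, 0, 0.01, 3, 0, 0, 0, 0.03, 6, 0, 0, 0, 0.04, 9, 0, 0, 0, 0.05, 12, 0, 0, 0, 0.067, 15]
}}

```text
clock: 17.38
eef_pos: [576.1, -117.7, 66.1]
tool_rot: [-3.141, 0.002, 2.545]
force: [-1.9, -2.1, 7.9]
width: 23.4
gripper_force: 61.4
```

```bash
python3 -c "
from h import *
s=monitor.read_state();print(s['clock'],s['eef_pos'],s['tool_rot'],s['force'],s['torque'],s['qpos'].round(2))"
```

```text
17.3833 [ 576.10931877 -117.67074763   66.05465043] [-3.14143691e+00  1.93342809e-03  2.54456697e+00] [-1.8888311  -2.06170219  7.86924301] [-0.30322031  0.48024038  0.08300722] [ 0.14  0.76  0.03  1.83 -0.04  0.55  1.16]
```

{"api": "arm_command", "payload": {
  "series": [0, 0, 0, 0.01, 3, 0, 0, 0, 0.03, 6, 0, 0, 0, 0.04, 9, 0, 0, 0, 0.05, 12, 0, 0, 0, 0.067, 15]
}}

```text
clock: 17.8
eef_pos: [576.0, -117.5, 65.4]
tool_rot: [3.141, 0.002, 2.283]
force: [-2.1, -0.3, 8.5]
width: 23.2
gripper_force: 61.5
```

{"api": "arm_command", "payload": {
  "series": [0, 0, 0, 0.01, 3, 0, 0, 0, 0.03, 6, 0, 0, 0, 0.04, 9, 0, 0, 0, 0.05, 12, 0, 0, 0, 0.067, 15]
}}

```text
clock: 18.22
eef_pos: [575.9, -117.5, 64.8]
tool_rot: [3.141, 0.001, 2.021]
force: [-1.3, -0.9, 8.1]
width: 22.8
gripper_force: 61.6
```

{"api": "arm_command", "payload": {
  "series": [0, 0, 0, 0.01, 3, 0, 0, 0, 0.03, 6, 0, 0, 0, 0.04, 9, 0, 0, 0, 0.05, 12, 0, 0, 0, 0.067, 15]
}}

```text
clock: 18.63
eef_pos: [576.1, -117.3, 64.1]
tool_rot: [3.14, 0.001, 1.759]
force: [-2.6, -0.4, 8.8]
width: 23.5
gripper_force: 61.6
```

```bash
python3 -c "
from h import *
s=monitor.read_state();print(s['clock'],s['eef_pos'],s['tool_rot'],s['force'],s['torque'],s['qpos'].round(2))"
```

```text
18.6333 [ 576.05910026 -117.27771913   64.14260218] [3.14024716e+00 8.80194517e-04 1.75938241e+00] [-2.57549386 -0.37271398  8.83913043] [-0.0264575   0.46991359  0.07511966] [ 0.01  0.78  0.23  1.83 -0.31  0.56  0.63]
```

{"api": "arm_command", "payload": {
  "series": [0, 0, 0, 0.01, 3, 0, 0, 0, 0.03, 6, 0, 0, 0, 0.04, 9, 0, 0, 0, 0.05, 12, 0, 0, 0, 0.06, 14.5]
}}

```text
clock: 19.05
eef_pos: [576.4, -117.2, 63.6]
tool_rot: [3.139, 0.0, 1.506]
force: [-1.4, -0.6, 7.8]
width: 23.0
gripper_force: 61.6
```

{"api": "arm_command", "payload": {
  "series": [0, 0, 0, 0, 0, 0, 0, 0, 0, 0, 0, 0, 0, 0, 0, 0, 0, 0, 0, 0, 0, 0, 0, 0, 0]
}}

```text
clock: 19.47
eef_pos: [576.4, -117.1, 63.7]
tool_rot: [3.139, 0.0, 1.509]
force: [-1.5, 0.4, 7.8]
width: 23.0
gripper_force: 61.6
```

```bash
python3 - <<'E'
from h import *
s=monitor.read_state();print(s['clock'],s['eef_pos'],s['tool_rot'],s['force'],s['torque'])
p,d,m=grab('wrist');np.savez('pics/w4.npz',p=p,d=d,**{k:np.array(v) for k,v in m.items()});cv2.imwrite('pics/w4.png',p[...,::-1])
E
```

```text
19.4667 [ 576.4448808  -117.14639798   63.6553256 ] [3.13935131e+00 3.26360219e-04 1.50869651e+00] [-1.50757943  0.35918913  7.82524918] [-0.02471605  0.34001153 -0.0584851 ]
```

View pics/w4.png

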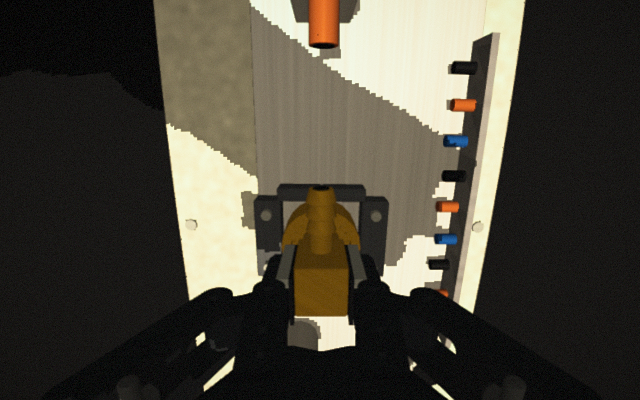

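The barb (320,190) points straight at the copper tube (324,45). Releasing and backing off upward.

{"api": "arm_command", "payload": {
  "series": [55, 0, 0, 0, 0, 55, 0, 0, 0, 0, 55, 0, 0, 0, 0, 55, 0, 0, 0, 0, 55, 0, 0, 0, 0]
}}

```text
clock: 19.93
eef_pos: [575.4, -116.6, 62.1]
tool_rot: [-3.141, -0.0, 1.509]
force: [0.6, -0.5, -0.2]
width: 46.8
gripper_force: 0.0
```

{"api": "arm_command", "payload": {
  "series": [55, 0, 0, -1, 0, 55, 0, 0, -2.5, 0, 55, 0, 0, -5, 0, 55, 0, 0, -8, 0, 55, 0, 0, -11, 0]
}}

```text
clock: 20.35
eef_pos: [575.0, -116.7, 173.8]
tool_rot: [-3.141, 0.0, 1.509]
force: [0.2, -0.3, -0.2]
width: 47.4
gripper_force: 0.0
```

{"api": "arm_command", "payload": {
  "series": [55, 0, 0, -2, 0, 55, 0, 0, -4, 0, 55, 0, 0, -5, 0, 55, 0, 0, -5, 0, 55, 0, 0, -5, 0]
}}

```text
clock: 20.77
eef_pos: [575.4, -116.5, 222.5]
tool_rot: [3.141, -0.0, 1.509]
force: [-0.1, 0.7, -1.5]
width: 47.2
gripper_force: 0.0
```

```bash
python3 - <<'E'
from h import *
s=monitor.read_state();print(s['clock'],s['eef_pos'],s['force'])
p,d,m=grab('wrist');cv2.imwrite('pics/w5.png',p[...,::-1])
ys,xs=np.mgrid[0:400,150:490];ys=ys.ravel();xs=xs.ravel();P=pts(m,np.c_[xs,ys],d[ys,xs])
v=P[:,:2]-[576,-117.5]; r=np.linalg.norm(v,axis=1)
hh=cv2.cvtColor(p,cv2.COLOR_RGB2HSV)[ys,xs]; g=(hh[:,0]>8)&(hh[:,0]<36)&(hh[:,1]>90)
T=P[g&(r<25)&(P[:,2]>88)&(P[:,2]<105)]
print("top",len(T),np.median(T[:,2]),cv2.minAreaRect(T[:,:2].astype(np.float32)))
b=v[g&(r>20)&(r<50)&(P[:,2]>72)&(P[:,2]<88)]; f=cv2.fitLine(b.astype(np.float32),cv2.DIST_HUBER,0,.01,.01).ravel()
print("barb",len(b),b.mean(0),np.degrees(np.arctan2(b[:,1].mean(),b[:,0].mean())),np.degrees(np.arctan2(f[1],f[0])))
E
```

```text
20.7667 [ 575.43561467 -116.50360567  222.4513514 ] [-0.14479551  0.71711977 -1.49435512]
top 677 97.01622204804983 ((575.3811645507812, -118.47358703613281), (23.699419021606445, 23.634180068969727), 86.04768371582031)
barb 297 [ 1.25623339 30.48519716] 87.64029173767983 83.48707
```

View pics/w5.png

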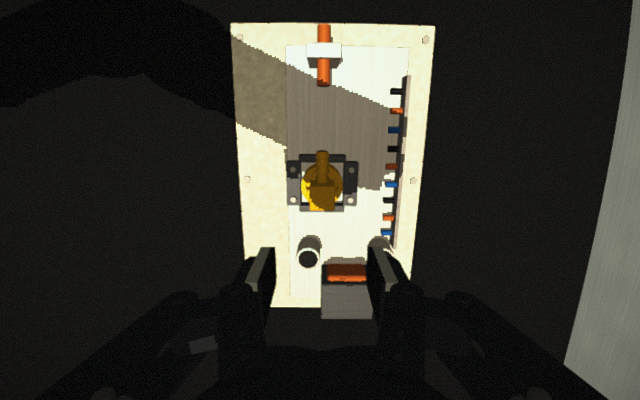

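The elbow stands upright in the port: block at (322,192), barb to (322,152), tube at (323,85). Its heading is 86.0°, matching the tube, and its foot is about 12 mm below the mouth. Handing in.

```bash
python3 -c "
from h import *
print(workorder.finish_job())"
```

```text
the job is handed in; nothing more can be done
None
```

The brass elbow is screwed into the port against the seal, foot about 12 mm below the mouth and barb at 86°, matching the tube; I released it upright and handed the job in at about 21 s, with no verdict returned.

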